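# Seat and tare the round-bottomed flask on the bench scale

## Robot

A 6-joint arm with a two-finger parallel gripper is mounted at the origin on the work surface. World frame = base frame: x ahead of the robot, y to its left, z up, the work surface at z = 0. Lengths are in m, angles in rad, forces in N, time in s.
With the tool pointing down it reaches from about 0.25 to 0.8 m from the base axis. Payload 8.5 kg.
Tool frame: the origin (TCP) lies between the finger pads; the fingertips stand 8 mm ahead of it and the grasp point (between the pads) lies 11 mm behind it; z points along the fingers, y is the line along which they close (so a half turn about z gives the same grasp; the last joint's range is limited). The gripper opens to 85 mm and grips with 20 to 120 N. Pads are 22 mm wide; open, the fingers measure 114 mm over their backs; the gripper's body (76 mm by 85 mm) begins 54 mm behind the grasp point. The pads swing forward as they close: fully open they stand 13 mm farther back than shut.
Start: joints at [-1.144, 0.238, -0.013, 1.319, 0, 1.571], TCP at [0.217, -0.478, 0.239] pointing down, gripper open.
Joint ranges: [-2.66, 2.66], [-1.03, 1.9], [-1.14, 1.46], [-1.82, 2.27], [-1.45, 1.34], [-3.14, 3.14]. Speed limits (rad/s): [2.22, 2.22, 2.79, 3.14, 3.14, 3.14].

## Interface

Orientations are given as a unit quaternion [x, y, z, w].
In Python, from cell import state, get_image, camera_model, finish_job gives the robot as it stands. The module is installed in compiled form; this text tells all that it offers.
- The arm moves only by the tool step_arm, never from a script. Its argument "steps" is a list of rows, each a list of 6 numbers: the shift along the tool's x, y, z in cm, then the turn, a rotation vector about the tool's x, y, z in degrees. In form: [[x, y, z, ax, ay, az], ...]. A call has exactly 8 rows; each row is the pose to reach, as a shift and turn from the pose commanded when the call began, along the tool's axes at that moment; what a row does not reach only later rows make up. A row lasts 1/10 s, in which the tool goes at most 50 mm and 8.59 degrees, less where a joint would pass 70% of its speed; a pose out of reach is approached as far as the arm can. A call with a gripper value outside its range is refused whole. "grip" is the opening, from -1 (shut) to 1 (fully open), set as the call begins (left out, the last holds). The fingers move at their own pace and stop on an object; "grip_force" is the grip in N (left out, the last holds). Time passes only in rows, so rows that repeat a pose let the fingers close, or fill a call up. It gives the time, the measured TCP pose, the force, the opening and the grip force at its end, in the units of the state.
- state(): the state, without advancing time (a new reading comes with each control period).
- get_image(name): name is "scene" or "side" or "wrist"; returns (picture, depth): 400x640x3 uint8, red, green, blue; 400x640 float32, m along the optical axis (not along the pixel's ray), 0 where there is no reading.
- camera_model(name): a dict with "mtx" (3x3 intrinsics, pixels), "k1" (the pictures are not rectified: a ray, as slopes to the right and down, at radius r is drawn at 1 + k1 r^2 times it, then the intrinsics apply), "world_to_cam" (4x4, takes a point from world to camera coordinates); the wrist camera has in their place "T_tool_cam" (4x4, takes a point from camera to tool coordinates, whose origin is the TCP and whose axes are the flange's). Camera axes: x right, y up, looking along -z (the intrinsics and any distortion apply to the point x, -y, -z); pixel columns grow to the right and rows downward; lengths in m; the calibration is good to about 2 mm. A picture is of the moment at which its call begins: read the wrist's pose just before it. camera_model takes no time and is no camera call.
- finish_job(): hands the job in; it is judged then, once.
The state is a dict: "time": time; "joint_pos": joint angles; "dq": joint speeds; "joint_torque": joint torques, N m; "tool_pos": TCP position; "tool_rot": TCP orientation; "ft_force": force on the tool from outside, world axes, zero at the start; "wrist_torque": the same for the moment, N m; "width": opening from 0.0 (shut) to 1.0 (fully open); "gripper_force": force on a finger pad.
Only numpy, scipy, OpenCV 4.12 (cv2) and the standard library are available. Lean on these libraries where they do the work, as an engineer would, in place of code of your own. Each camera call takes 0.05 s, during which the arm holds its last target. There are 200 camera calls.

## Task

Take the copper flask from its leaning rest and set it gently, upright and level, in the ring on the scale's platform, and let go. Its weight swings the dial's black pointer; then turn the dial plate by its bar until the plate's zero mark stands exactly at the pointer, so the empty flask is tared. Leave the other things on the bench where they are.

Things in the scene. Friction and masses are not known exactly. Their poses are not given: they have to be found in the camera images.
- flask: Loose round-bottomed copper flask, 0.25 to 0.5 kg: ball of 74 mm diameter, straight round neck of 24 mm diameter from 80 to 162 mm (mouth) up its axis. Origin: lowest point of the ball; z along the neck to the mouth. At the start it leans 34 degrees, neck in the rest's fork, which takes up 103 to 111 mm up the axis; above that the neck is free, best gripped 135 mm up. Lifted straight up, the ball clears the fork by 8 mm.
- flask_center (a point): Centre of the flask's ball, 37 mm up its axis.
- flask_mouth (a point): Centre of the flask's mouth, 162 mm up its axis.
- stand: Fixed leaning rest: wooden base 150 x 100 x 14 mm; wooden ring (72 mm outside, 54 inside, top 40 mm above the bench) where the ball sits; on its -x side, 58 mm from the ring's axis, a steel post with a V-fork about 122 mm high, 35 wide. Origin on the bench below the ring's centre; the flask leans to its -x (roughly to the robot).
- scale: Fixed spring scale, grey housing 300 x 140 mm, 50 mm high. Origin on the bench below the platform's centre; x points from the dial to the platform; the dial's axis is at x = -150 mm, the housing reaches from x = -225 to 75 mm.
- pan: Round steel platform of the scale, 120 mm across, top 82 mm above the bench when empty, with an aluminium ring fixed on it (72 mm outside, 54 inside, 22 high). On a soft spring: it sinks 2.5 mm per newton, at most 16 mm. Origin on the platform's axis, at bench level when empty.
- ring_center (a point): Centre of the ring's top edge on the platform, 104 mm above the bench when empty. A seated flask has its ball's centre 25 mm straight above this point.
- needle (a joint): Angle of the dial's black pointer, rad, clockwise seen from above: 0 with the platform empty, pointing along the scale's +x; 0.125 rad per mm that the platform sinks. It follows the load only and cannot be touched.
- pointer_tip (a point): Tip of the black pointer, 53 mm from the dial's axis, low over the white dial face outside the plate; its x points outward along the pointer.
- bezel (a joint): Angle of the dial plate, rad, clockwise seen from above: at 0 its zero mark points along the scale's +x; it turns from -0.9 to 2.4 and stays where it is left (about 0.04 N m of friction). It has to equal the pointer's angle.
- zero_mark (a point): Zero mark: small pointed nose at the rim of the dial plate (aluminium disc of 72 mm diameter), 42 mm from the dial's axis, with a short black line on the plate leading to it. When lined up with the pointer it lies 11 mm from pointer_tip on the same radius. Its x points outward along the mark.
- bar_grip (a point): Grip point of the plate's black bar, on the dial's vertical axis, 79 mm above the bench. The bar is 46 mm long in the direction of the zero mark, 12 mm thick and stands from 63 to 91 mm above the bench; the point's x points along the bar to the zero mark.
- tack_jar: Bystander: amber jar with a steel lid, 60 mm across, 75 mm high, loose. Origin at its underside.
- card_box: Bystander: small cardboard box 45 x 55 x 28 mm, loose. Origin at its underside.
- hammer: Bystander: hammer 240 mm long lying on the bench, loose.
Things that resemble listed ones, but are neither listed nor needed, are in the scene too. What is meant by the flask is not red, and is the larger of those in its own colour.

How it is judged:
By the outcome, as a careful person would: the job done as asked, in the order asked, and still so for the second after the job is handed in, with the robot touching nothing.
It also fails if it takes over 72 s, if anything falls off the work surface, if the arm or the gripper's body presses on something with over 40 N, if the wrist force passes 120 N, or if a joint passes its speed limit or range.

## Working session

There is one attempt and no reset: what is moved stays moved. The work goes in short steps, Python scripts to look and compute and a tool call to move; the robot and the scene stay as the last step left them, time stands still between calls to the robot, and variables do not carry over. Pictures are saved under pics/ and viewed, at most 10 in all, crops included, and the job is handed in when it is done.

Besides the shell and the picture viewer there is one more tool, called after ">>>" as name(argument=value, ...) on one line, values as JSON. step_arm: Moves the arm, as the interface text tells. Its arguments: {"type":"object","properties":{"steps":{"type":"array"},"grip":{"type":"number"},"grip_force":{"type":"number"}},"required":["steps"]}

```bash
mkdir -p pics
cat > h.py <<'E'
import numpy as np, cv2
from cell import *
from scipy.spatial.transform import Rotation as R
def cam(name, st=None):
    m=camera_model(name)
    K=np.array(m["mtx"]);k1=m["k1"]
    if name=="wrist":
        st=st or state(); T=np.eye(4);T[:3,:3]=R.from_quat(st["tool_rot"]).as_matrix();T[:3,3]=st["tool_pos"]
        C=T@np.array(m["T_tool_cam"])
    else: C=np.linalg.inv(np.array(m["world_to_cam"]))
    return K,k1,C
def rays(c,uv):
    K,k1,C=c; uv=np.asarray(uv,float).reshape(-1,1,2)
    p=cv2.undistortPoints(uv,K,np.array([k1,0,0,0.]),None,None).reshape(-1,2)
    d=np.c_[p[:,0],-p[:,1],-np.ones(len(p))]
    return C[:3,3],d@C[:3,:3].T     # scaled so depth multiplies directly
def onplane(c,uv,z):
    o,d=rays(c,uv); return o+d*((z-o[2])/d[:,2])[:,None]
def bydepth(c,uv,dep):
    o,d=rays(c,uv); uv=np.round(np.asarray(uv).reshape(-1,2)).astype(int)
    return o+d*dep[uv[:,1],uv[:,0]][:,None]
def proj(c,P):
    K,k1,C=c; q=(np.atleast_2d(P)-C[:3,3])@C[:3,:3]
    s=np.c_[q[:,0],-q[:,1]]/-q[:,2:]; s=s*(1+k1*(s**2).sum(1))[:,None]
    return s@K[:2,:2].T+K[:2,2]
def save(n,im): cv2.imwrite("pics/"+n+".png",im[:,:,::-1])
E
python3 - <<'E'
from h import *
for n in("scene","side"):
    im,d=get_image(n);save(n,im);np.savez(n,im=im,d=d)
    K,k1,C=cam(n);print(n,K.round(1).tolist(),k1,C[:3].round(3).tolist())
s=state();print(s["time"],s["tool_pos"],s["tool_rot"]);print(camera_model("wrist")["T_tool_cam"])
E
```

```text
scene [[411.7, 0.0, 322.8], [0.0, 411.7, 200.2], [0.0, 0.0, 1.0]] 0.034592937011317874 [[0.776, -0.361, 0.517, 1.164], [0.63, 0.431, -0.646, -0.754], [0.01, 0.827, 0.562, 0.713]]
side [[450.2, 0.0, 321.4], [0.0, 450.2, 201.6], [0.0, 0.0, 1.0]] 0.004370746414078711 [[-0.844, 0.241, -0.478, -0.032], [-0.536, -0.403, 0.742, 0.975], [-0.014, 0.883, 0.47, 0.776]]
0.1 [ 0.21718163 -0.47757988  0.23873861] [ 9.77316042e-01  2.11785135e-01 -1.34224766e-04 -6.26980989e-04]
[[ 6.79997434e-05  9.57779674e-01  2.87503203e-01  7.29265491e-02]
 [ 9.99998765e-01  3.86350685e-04 -1.52359517e-03  1.33005927e-04]
 [-1.57034555e-03  2.87502951e-01 -9.57778465e-01 -1.33830075e-01]
 [ 0.00000000e+00  0.00000000e+00  0.00000000e+00  1.00000000e+00]]
```

View pics/scene.png

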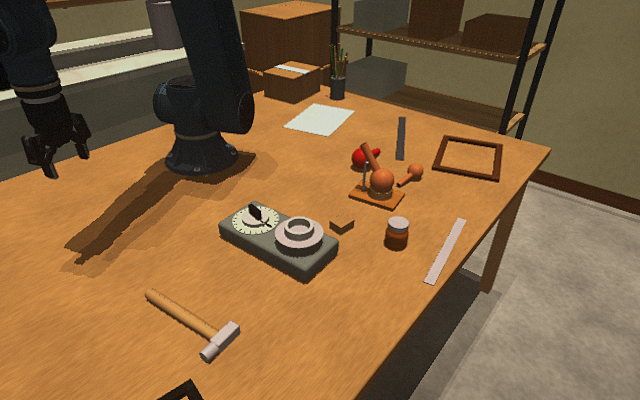

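View pics/side.png

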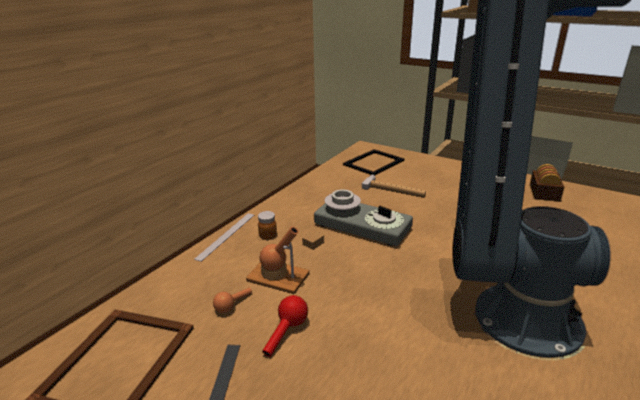

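```bash
cat > m.py <<'E'
from h import *
from scipy.optimize import least_squares
def cloud(n,box):
    f=np.load(n+".npz");u0,v0,u1,v1=box
    g=np.stack(np.meshgrid(np.arange(u0,u1),np.arange(v0,v1)),-1).reshape(-1,2)
    P=bydepth(cam(n),g,f["d"]);c=f["im"][g[:,1],g[:,0]].astype(int)
    ok=f["d"][g[:,1],g[:,0]]>0
    return P[ok],c[ok],g[ok]
boxes={"scene":((345,140,407,210),(210,195,345,280)),"side":((245,222,312,292),(308,185,418,248))}
for n,(bf,bs) in boxes.items():
    P,c,g=cloud(n,bf)
    hsv=cv2.cvtColor(c.astype(np.uint8)[None],cv2.COLOR_RGB2HSV)[0].astype(int)
    cop=(P[:,2]>.05)&(hsv[:,1]>150)&(hsv[:,0]<14)&(hsv[:,0]>2)
    Q=P[cop];print(n,"copper",len(Q),Q.min(0).round(3),Q.max(0).round(3))
    # sphere with known radius on low points, robust
    c0=np.median(Q[Q[:,2]<.09],0)
    r=least_squares(lambda x:np.linalg.norm(Q[Q[:,2]<.085]-x,axis=1)-.037,c0-[0,0,.02],loss="soft_l1",f_scale=.002)
    print(" ball",r.x.round(4),np.abs(r.fun).mean())
    N=Q[np.linalg.norm(Q-r.x,axis=1)>.05]
    # axis: line from ball centre, neck surface at 12mm
    def res(p):
        a=np.array([np.cos(p[0])*np.sin(p[1]),np.sin(p[0])*np.sin(p[1]),np.cos(p[1])]);w=N-r.x
        return np.linalg.norm(w-np.outer(w@a,a),axis=1)-.012
    w=N.mean(0)-r.x
    s=least_squares(res,[np.arctan2(w[1],w[0]),.59],loss="soft_l1",f_scale=.002)
    print(" axis az,tilt deg",np.degrees(s.x),len(N),np.abs(s.fun).mean())
    P,c,g=cloud(n,bs)
    for lo,hi,nm in((.045,.055,"housing"),(.099,.109,"ring"),(.077,.087,"pan")):
        m=(P[:,2]>lo)&(P[:,2]<hi);q=P[m][:,:2].astype(np.float32)
        rc=cv2.minAreaRect(q*1000);print(" ",nm,m.sum(),np.round(rc[0],1),np.round(rc[1],1),rc[2],P[m][:,2].mean().round(4))
E
python3 m.py
```

```text
scene copper 693 [0.452 0.149 0.05 ] [0.671 0.315 0.175]
 ball [0.6331 0.1894 0.0649] 0.015506703162119616
 axis az,tilt deg [-170.39404052   33.9355508 ] 233 0.020665604795089346
  housing 2449 [ 549.8 -177.9] [299.6 141.3] 2.6571602821350098 0.0502
  ring 253 [ 625.8 -174.8] [70.1 71.3] 40.11274719238281 0.1033
  pan 791 [ 575.2 -193.6] [223.2 118.5] 21.656097412109375 0.0822
side copper 674 [0.558 0.025 0.05 ] [0.799 0.231 0.174]
 ball [0.6364 0.1909 0.0642] 0.010415146806092403
 axis az,tilt deg [-183.5922053    40.36016464] 196 0.017897701374681087
  housing 1317 [ 548.9 -170.6] [299.2 139.8] 3.250298261642456 0.0492
  ring 98 [ 623.1 -169.7] [72.9 72.3] 1.3379263877868652 0.102
  pan 350 [ 571.7 -179.6] [223.5 107.5] 20.444976806640625 0.0814
```

```bash
cat >> h.py <<'E'
def down(yaw,tilt=0,):  # tool x at yaw (deg), z down; tilt: tips z toward -x(tool) direction
    y=np.radians(yaw);x=np.array([np.cos(y),np.sin(y),0]);z=np.array([0,0,-1.])
    M=np.c_[x,np.cross(z,x),z]; return M@R.from_euler('y',-tilt,degrees=True).as_matrix()
def rel(p,M,st=None):
    st=st or state();T=R.from_quat(st["tool_rot"])
    print("shift cm",(T.inv().apply(np.array(p)-st["tool_pos"])*100).round(2),"turn deg",np.degrees((T.inv()*R.from_matrix(M)).as_rotvec()).round(2))
E
python3 -c "
from h import *
rel([.56,.19,.34],down(179))"
```

```text
shift cm [ 58.84 -46.59 -10.07] turn deg [-2.0000e-02 -1.0000e-01 -1.5455e+02]
```

>>> step_arm(steps=[[7,-5,-10,0,0,-19],[13,-10,-10,0,0,-38],[20,-16,-10,0,0,-57],[26,-21,-10,0,0,-76],[32,-26,-10,0,0,-95],[40,-31,-10,0,0,-114],[45,-35,-10,0,0,-133],[58.8,-46.6,-10,0,0,-154.5]])

```text
time: 0.9
tool_pos: [0.3899, -0.1422, 0.3287]
tool_rot: [0.685, 0.729, 0.0, 0.0]
ft_force: [1.3, -0.9, -0.0]
width: 1.001
gripper_force: 0.0
```

```bash
python3 -c "
from h import *
s=state();print(s['time'],s['joint_pos'],s['tool_pos'])
rel([.56,.19,.34],down(179),s)"
```

```text
0.9 [-3.49762464e-01  3.12513151e-02 -3.39626106e-02  1.50525752e+00
  4.23424400e-05  1.15918064e+00] [ 0.3898915  -0.14220309  0.32874794]
shift cm [32.11 19.03 -1.12] turn deg [ 1.000e-02  2.000e-02 -8.546e+01]
```

>>> step_arm(steps=[[32.1,19,-1,0,0,-85.5],[32.1,19,-1,0,0,-85.5],[32.1,19,-1,0,0,-85.5],[32.1,19,-1,0,0,-85.5],[32.1,19,-1,0,0,-85.5],[32.1,19,-1,0,0,-85.5],[32.1,19,-1,0,0,-85.5],[32.1,19,-1,0,0,-85.5]])

```text
time: 1.7
tool_pos: [0.5623, 0.1907, 0.3372]
tool_rot: [0.152, 0.988, 0.0, -0.001]
ft_force: [-0.8, -0.9, -0.9]
width: 1.001
gripper_force: 0.0
```

```bash
python3 -c "
from h import *
s=state();c=cam('wrist',s);im,d=get_image('wrist');save('w1',im);np.savez('w1',im=im,d=d,p=s['tool_pos'],q=s['tool_rot'])
print(s['joint_pos'],s['tool_pos'],s['tool_rot'])
print(proj(c,[[.634,.19,.065],[.564,.18,.169]]),d[200,320])
rel([.56,.19,.34],down(179),s)"
```

```text
[3.26605675e-01 3.56177741e-01 4.02374212e-01 1.61811225e+00
 6.46778225e-04 6.32746148e-01] [0.56227717 0.19066796 0.33724435] [ 1.52473332e-01  9.88307374e-01  2.85845663e-05 -6.45798014e-04]
[[337.37682286 213.42899495]
 [315.18989065 190.20400675]] 0.3116458
shift cm [ 0.2  -0.13 -0.28] turn deg [  0.    -0.07 -16.54]
```

View pics/w1.png

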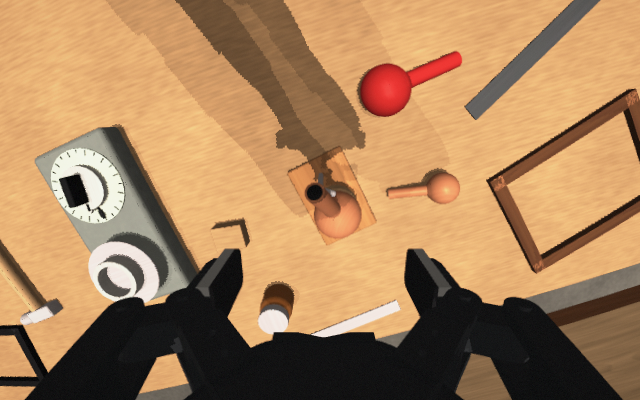

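```bash
cat > m2.py <<'E'
from h import *
from scipy.optimize import least_squares
f=np.load("w1.npz");st=dict(tool_pos=f["p"],tool_rot=f["q"]);c=cam("wrist",st)
g=np.stack(np.meshgrid(np.arange(640),np.arange(400)),-1).reshape(-1,2)
P=bydepth(c,g,f["d"]);im=f["im"]
hsv=cv2.cvtColor(im,cv2.COLOR_RGB2HSV).reshape(-1,3).astype(int)
reg=(abs(g[:,0]-332)<55)&(abs(g[:,1]-205)<50)
B=reg&(P[:,2]>.045)&(P[:,2]<.1)&(np.linalg.norm(P[:,:2]-[.634,.19],axis=1)<.037)&(hsv[:,1]>90)
Q=P[B];ce=np.array([.634,.19,.065])
for _ in range(3):
    ce=least_squares(lambda x:np.linalg.norm(Q-x,axis=1)-.037,ce,loss="soft_l1",f_scale=.001).x
    Q=P[B];Q=Q[abs(np.linalg.norm(Q-ce,axis=1)-.037)<.003]
print("ball",ce.round(4),len(Q))
# mouth: dark disc contour
m=((im.max(2)<60)).astype(np.uint8);m[:170]=0;m[205:]=0;m[:,:300]=0;m[:,330:]=0
k=max(cv2.findContours(m,0,1)[0],key=cv2.contourArea);e=cv2.fitEllipse(k);print("mouth px",e)
mo=onplane(c,e[0],.065+.125*np.cos(np.radians(34)))[0];print("mouth",mo.round(4))
a=mo-ce;print("az",np.degrees(np.arctan2(a[1],a[0])),"hor",np.hypot(*a[:2]), .125*np.sin(np.radians(34)))
# neck by depth
N=reg&(P[:,2]>.11)&(P[:,2]<.168)&(hsv[:,1]>90);N=P[N];N=N[np.linalg.norm(N-ce,axis=1)<.135]
def res(p):
    a=np.array([np.cos(p[0])*np.sin(p[1]),np.sin(p[0])*np.sin(p[1]),np.cos(p[1])]);w=N-ce
    return np.linalg.norm(w-np.outer(w@a,a),axis=1)-.012
s=least_squares(res,[np.arctan2(a[1],a[0]),.59],loss="soft_l1",f_scale=.002);print("neck",np.degrees(s.x),len(N),abs(s.fun).mean())
# scale
S=(g[:,0]<210)&(g[:,1]>110)&(g[:,1]<310)
for lo,hi,nm in((.046,.054,"housing"),(.099,.109,"ring")):
    q=P[S&(P[:,2]>lo)&(P[:,2]<hi)];r=cv2.minAreaRect((q[:,:2]*1000).astype(np.float32));print(nm,len(q),r,q[:,2].mean())
E
python3 m2.py
```

```text
ball [0.635  0.1896 0.0638] 1224
mouth px ((314.10894775390625, 191.99964904785156), (13.802667617797852, 15.262492179870605), 51.41960525512695)
mouth [0.5657 0.1782 0.1686]
az -170.59694511048608 hor 0.07021468228867973 0.06989911293384336
neck [-170.44397826   33.97935819] 403 0.0006439397456519579
housing 7899 ((549.5563354492188, -176.043701171875), (297.298095703125, 139.48629760742188), 2.5765554904937744) 0.050200923544926654
ring 713 ((622.0513305664062, -171.8185577392578), (72.11724853515625, 68.44807434082031), 86.34368133544922) 0.10300872452376317
```

```bash
python3 -c "
from h import *
t,z=np.radians(34),np.radians(-170.5);a=np.array([np.sin(t)*np.cos(z),np.sin(t)*np.sin(z),np.cos(t)])
c=np.array([.6348,.1895,.0645]);M=down(189.5,34);print(M[:,2]+a)
print(c+.187*a,c+.087*a);rel(c+.187*a,M);rel(c+.087*a,M)"
```

```text
[ 0.0000000e+00 -1.2490009e-16  0.0000000e+00]
[0.53166503 0.17224112 0.21953003] [0.58681742 0.18147047 0.13662627]
shift cm [ 2.4  -2.82 11.71] turn deg [ -7.81 -33.48 -25.69]
shift cm [-2.62 -0.33 20.  ] turn deg [ -7.81 -33.48 -25.69]
```

>>> step_arm(steps=[[0.5,-0.5,2,-1.5,-6.5,-5],[1,-1,4,-3,-13,-10],[1.5,-1.6,6,-4.5,-19.5,-15],[2,-2.2,8,-6,-26,-20],[2.4,-2.8,10,-7.3,-31,-24],[2.4,-2.8,11.7,-7.8,-33.5,-25.7],[2.4,-2.8,11.7,-7.8,-33.5,-25.7],[2.4,-2.8,11.7,-7.8,-33.5,-25.7]])

```text
time: 2.55
tool_pos: [0.53, 0.1678, 0.2223]
tool_rot: [-0.07, 0.954, 0.021, 0.292]
ft_force: [0.7, 0.5, 1.0]
width: 0.999
gripper_force: 0.0
```

```bash
python3 -c "
from h import *
t,z=np.radians(34),np.radians(-170.5);a=np.array([np.sin(t)*np.cos(z),np.sin(t)*np.sin(z),np.cos(t)])
c=np.array([.6348,.1895,.0645]);M=down(189.5,34);s=state();print(s['joint_pos'],s['ft_force'])
rel(c+.087*a,M)"
```

```text
[ 0.37549975 -0.06706669 -0.60203875  0.45374699 -0.12840115  0.19114666] [0.65105421 0.46077122 1.00417353]
shift cm [-0.03  0.53 10.36] turn deg [-0.67  0.06 -0.94]
```

>>> step_arm(steps=[[0,0.3,1,-0.4,0,-0.5],[0,0.3,2,-0.4,0,-0.5],[0,0.3,3.5,-0.4,0,-0.5],[0,0.3,5,-0.4,0,-0.5],[0,0.3,6,-0.4,0,-0.5],[0,0.3,6,-0.4,0,-0.5],[0,0.3,6,-0.4,0,-0.5],[0,0.3,6,-0.4,0,-0.5]])

```text
time: 3.35
tool_pos: [0.5627, 0.1758, 0.1724]
tool_rot: [-0.076, 0.953, 0.023, 0.292]
ft_force: [0.4, 0.1, -0.1]
width: 1.003
gripper_force: 0.0
```

```bash
python3 -c "
from h import *
t,z=np.radians(34),np.radians(-170.5);a=np.array([np.sin(t)*np.cos(z),np.sin(t)*np.sin(z),np.cos(t)])
c=np.array([.6348,.1895,.0645]);M=down(189.5,34);s=state();print(s['dq'],s['ft_force'])
rel(c+.087*a,M,s)
im,d=get_image('wrist');save('w2',im)"
```

```text
[ 0.00105282 -0.0096434  -0.00273019 -0.00174851 -0.00249599 -0.0016996 ] [ 0.38836095  0.1051239  -0.1011204 ]
shift cm [-0.03  0.18  4.35] turn deg [-0.25  0.12 -0.35]
```

View pics/w2.png

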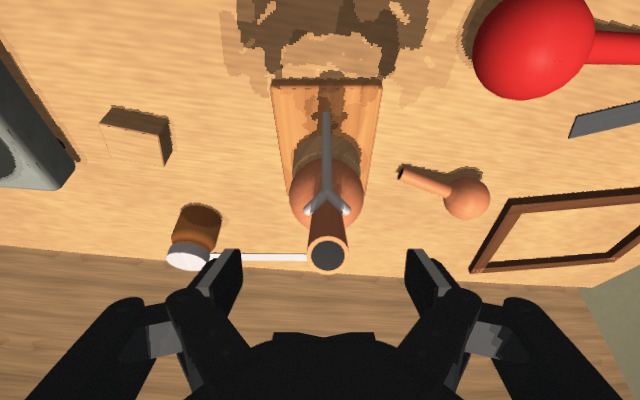

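The flask neck (mouth at 326,255) lies centred between the open fingers (tips at 235 and 412), with the fork at (326,205). I'll advance along the neck and close.

>>> step_arm(steps=[[0,0.15,0.8,-0.2,0.1,-0.3],[0,0.15,1.6,-0.2,0.1,-0.3],[0,0.15,2.4,-0.2,0.1,-0.3],[0,0.15,3.2,-0.2,0.1,-0.3],[0,0.15,4,-0.2,0.1,-0.3],[0,0.15,4.3,-0.2,0.1,-0.3],[0,0.15,4.3,-0.2,0.1,-0.3],[0,0.15,4.3,-0.2,0.1,-0.3]])

```text
time: 4.2
tool_pos: [0.5861, 0.181, 0.1363]
tool_rot: [-0.079, 0.953, 0.024, 0.291]
ft_force: [0.3, -1.0, -0.3]
width: 1.004
gripper_force: 0.0
```

>>> step_arm(steps=[[0,0,0,0,0,0],[0,0,0,0,0,0],[0,0,0,0,0,0],[0,0,0,0,0,0],[0,0,0,0,0,0],[0,0,0,0,0,0],[0,0,0,0,0,0],[0,0,0,0,0,0]], grip=-0.6, grip_force=60)

```text
time: 5.0
tool_pos: [0.5862, 0.1814, 0.1367]
tool_rot: [-0.079, 0.953, 0.024, 0.292]
ft_force: [-3.1, 2.5, 5.0]
width: 0.268
gripper_force: 58.6
```

>>> step_arm(steps=[[-0.3,0,-0.4,0,0,0],[-0.8,0,-1.2,0,0,0],[-1.7,0,-2.5,0,0,0],[-2.8,0,-4.2,0,0,0],[-4.2,0,-6.2,0,0,0],[-5.9,0,-8.7,0,0,0],[-7.6,0,-11.3,0,0,0],[-9,0,-13.3,0,0,0]], grip_force=90)

```text
time: 5.8
tool_pos: [0.5861, 0.1805, 0.299]
tool_rot: [-0.078, 0.953, 0.023, 0.292]
ft_force: [0.6, 0.8, -3.9]
width: 0.254
gripper_force: 88.3
```

```bash
python3 -c "
from h import *
s=state();print(s['tool_pos'],s['ft_force'],s['width'],s['gripper_force'])
for p in([.56,.0,.31],[.56,-.05,.30]): rel(p,down(180),s)"
```

```text
[0.58606897 0.18045365 0.29904653] [ 0.58561777  0.80671356 -3.90419243] 0.25379610539257336 88.32935571670532
shift cm [  3.97 -17.38  -3.98] turn deg [ 2.73 33.95  9.12]
shift cm [  5.21 -22.31  -3.6 ] turn deg [ 2.73 33.95  9.12]
```

>>> step_arm(steps=[[0.2,-1,-0.4,0.2,3,0.8],[0.6,-3,-1.2,0.6,8,2],[1.3,-6,-2,1.1,13.5,3.6],[2.2,-10,-2.8,1.6,19,5.2],[3.2,-14,-3.4,2,25,6.8],[4.2,-18,-3.6,2.5,30.5,8.2],[5,-21.4,-3.6,2.7,33.5,9],[5.2,-22.3,-3.6,2.7,34,9.1]])

```text
time: 6.6
tool_pos: [0.5608, -0.0529, 0.2966]
tool_rot: [0.001, 1.0, -0.0, -0.003]
ft_force: [0.4, 0.3, -4.3]
width: 0.258
gripper_force: 88.8
```

```bash
python3 -c "
from h import *
s=state();c=cam('wrist',s);im,d=get_image('wrist');save('w3',im);np.savez('w3',im=im,d=d,p=s['tool_pos'],q=s['tool_rot'])
print(s['tool_pos'],s['ft_force'],s['dq'].round(3) if hasattr(s['dq'],'round') else s['dq'],s['joint_pos'])
print(proj(c,[[.624,-.173,.104]]));rel([.624,-.173,.26],down(180),s)"
```

```text
[ 0.56084598 -0.05290556  0.29660246] [ 0.4027535   0.33248079 -4.25920036] [-0.115  0.038  0.045  0.048  0.021 -0.11 ] [-9.34088517e-02  2.99347575e-01  2.16558890e-01  1.49342944e+00
 -1.21517224e-03 -9.09712219e-02]
[[229.42285783 230.97740629]]
shift cm [ -6.36 -11.99   3.63] turn deg [-0.04 -0.32 -0.14]
```

View pics/w3.png

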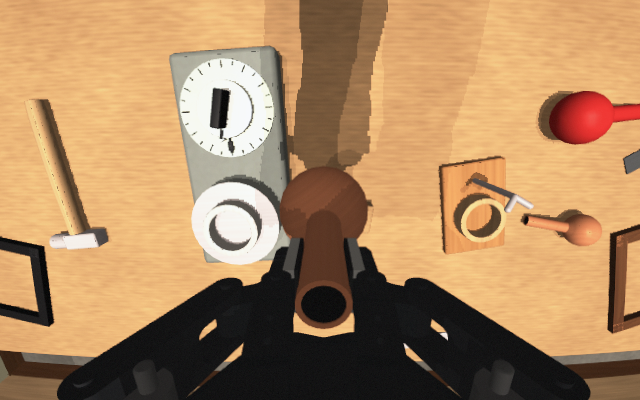

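The pan (235,222) with ring (232,227) and dial (227,107) are clear; the held flask hangs in the middle (mouth 324,303). Measuring ring, dial and the flask's tilt in the grip.

```bash
cat > m3.py <<'E'
from h import *
from scipy.optimize import least_squares
f=np.load("w3.npz");st=dict(tool_pos=f["p"],tool_rot=f["q"]);c=cam("wrist",st)
T=R.from_quat(st["tool_rot"])
g=np.stack(np.meshgrid(np.arange(640),np.arange(400)),-1).reshape(-1,2)
P=bydepth(c,g,f["d"]);im=f["im"];L=T.inv().apply(P-st["tool_pos"])
hsv=cv2.cvtColor(im,cv2.COLOR_RGB2HSV).reshape(-1,3).astype(int)
S=(g[:,0]>160)&(g[:,0]<295)&(g[:,1]<275)&(f["d"].ravel()>0)
for lo,hi,nm in((.046,.054,"housing"),(.098,.11,"ring")):
    q=P[S&(P[:,2]>lo)&(P[:,2]<hi)];r=cv2.minAreaRect((q[:,:2]*1000).astype(np.float32));print(nm,len(q),np.round(r[0],1),np.round(r[1],1),r[2],q[:,2].mean())
    if nm=="ring":
        # fit mean of inner/outer: circle through annulus mid radius via outer hull
        h=cv2.convexHull((q[:,:2]*1000).astype(np.float32));print("enclosing",cv2.minEnclosingCircle(h))
cop=(hsv[:,0]<14)&(hsv[:,1]>120)&(g[:,0]>275)&(g[:,0]<375)&(g[:,1]>160)
B=L[cop&(L[:,2]>.055)&(L[:,2]<.13)];B=B[np.hypot(B[:,0],B[:,1])<.04]
ce=np.array([0,0,.087])
for _ in range(3):
    ce=least_squares(lambda x:np.linalg.norm(B-x,axis=1)-.037,ce,loss="soft_l1",f_scale=.001).x
print("ball tool",ce.round(4),len(B))
N=L[cop&(L[:,2]<.03)&(L[:,2]>-.03)];N=N[np.hypot(N[:,0],N[:,1])<.025]
def res(p):
    a=np.array([p[0],p[1],-1]);a/=np.linalg.norm(a);w=N-ce
    return np.linalg.norm(w-np.outer(w@a,a),axis=1)-.012
s=least_squares(res,[0,0],loss="soft_l1",f_scale=.001);print("neck slope x,y deg",np.degrees(s.x),len(N),abs(s.fun).mean())
print("tool z",T.as_matrix()[:,2])
E
python3 m3.py
```

```text
housing 11981 [ 549.3 -176.6] [296.2 137.5] 2.7576308250427246 0.050069989232284055
ring 1127 [ 624.1 -172.4] [70.2 71.6] 85.18905639648438 0.10283790398792138
enclosing ((623.9916381835938, -172.81910705566406), 36.10375213623047)
ball tool [-0.0019 -0.0003  0.0885] 3895
neck slope x,y deg [0.62480548 0.03984711] 2131 0.0003069945247285261
tool z [-5.51147784e-03 -7.04169232e-04 -9.99984564e-01]
```

>>> step_arm(steps=[[-1,-2,0.5,0,0,0],[-2.5,-5,1.3,0,0,0],[-4,-8,2.2,0,0,0],[-5.2,-10,3,0,0,0],[-5.9,-11.3,3.6,0,0,0],[-6.2,-11.9,3.9,0,0,0],[-6.2,-11.9,4,0,0,0],[-6.2,-11.9,4,0,0,0]])

```text
time: 7.45
tool_pos: [0.6223, -0.1672, 0.258]
tool_rot: [-0.001, 1.0, 0.001, -0.001]
ft_force: [-0.6, -0.4, -3.3]
width: 0.26
gripper_force: 89.0
```

```bash
python3 -c "
from h import *
s=state();print(s['time'],s['tool_pos'],s['ft_force'],s['dq'],s['joint_pos']);print(R.from_quat(s['tool_rot']).as_matrix()[:,2])
rel([.6225,-.1725,.24],down(180),s)"
```

```text
7.45 [ 0.62227996 -0.16720774  0.25797001] [-0.58602358 -0.44744133 -3.32212461] [ 0.00328352 -0.0084697   0.00374649  0.00344523 -0.00136673 -0.00114604] [-2.62810441e-01  4.48808089e-01  3.47386287e-01  1.47097804e+00
  6.66361815e-04 -2.64812344e-01]
[-0.00137533  0.00106007 -0.99999849]
shift cm [-0.02 -0.53  1.8 ] turn deg [ 0.06 -0.08  0.11]
```

>>> step_arm(steps=[[0,-0.5,0.5,0,0.3,0],[0,-0.5,1,0,0.3,0],[0,-0.5,1.5,0,0.3,0],[0,-0.5,1.8,0,0.3,0],[0,-0.5,2,0,0.3,0],[0,-0.5,2.2,0,0.3,0],[0,-0.5,2.3,0,0.3,0],[0,-0.5,2.3,0,0.3,0]])

```text
time: 8.25
tool_pos: [0.6226, -0.1732, 0.2345]
tool_rot: [-0.001, 1.0, 0.0, -0.003]
ft_force: [0.2, 0.4, -3.6]
width: 0.258
gripper_force: 89.0
```

```bash
python3 -c "
from h import *
F=[]
for i in range(3):
    s=state();F.append(s['ft_force']);d=get_image('wrist')
print(np.mean(F,0),F,s['tool_pos'],R.from_quat(s['tool_rot']).as_matrix()[:,2]);save('w4',d[0])"
```

```text
[ 0.29501079  0.02933184 -3.07697528] [array([ 0.1880407 ,  0.40505958, -3.63030366]), array([ 0.29981019, -0.08354428, -2.91780571]), array([ 0.39718148, -0.23351979, -2.68281649])] [ 0.62263927 -0.17317874  0.23466921] [-6.51115015e-03  8.10034025e-04 -9.99978474e-01]
```

>>> step_arm(steps=[[0,0,0.4,0,0,0],[0,0,0.8,0,0,0],[0,0,1.1,0,0,0],[0,0,1.4,0,0,0],[0,0,1.6,0,0,0],[0,0,1.8,0,0,0],[0,0,1.9,0,0,0],[0,0,2,0,0,0]])

```text
time: 9.2
tool_pos: [0.6226, -0.1731, 0.2147]
tool_rot: [-0.001, 1.0, 0.0, -0.003]
ft_force: [-0.3, 0.0, -2.3]
width: 0.261
gripper_force: 89.2
```

```bash
cat > ft.py <<'E'
from h import *
F=[];import sys
for i in range(5):
    s=state();F.append(s['ft_force']);im,d=get_image('scene')
save(sys.argv[1],im);np.savez(sys.argv[1],im=im,d=d)
print(s['time'],np.mean(F,0).round(2),np.std(F,0).round(2),s['tool_pos'],R.from_quat(s['tool_rot']).as_matrix()[:,2].round(4))
E
python3 ft.py s1
```

```text
9.4 [ 0.12  0.18 -2.32] [0.61 0.24 0.39] [ 0.62253152 -0.17314387  0.21472075] [-6.4e-03  8.0e-04 -1.0e+00]
```

>>> step_arm(steps=[[0,0,0.1,0,0,0],[0,0,0.2,0,0,0],[0,0,0.3,0,0,0],[0,0,0.4,0,0,0],[0,0,0.45,0,0,0],[0,0,0.5,0,0,0],[0,0,0.5,0,0,0],[0,0,0.5,0,0,0]])

```text
time: 10.25
tool_pos: [0.6225, -0.1731, 0.2097]
tool_rot: [-0.001, 1.0, 0.0, -0.003]
ft_force: [-0.1, -0.0, -0.1]
width: 0.258
gripper_force: 89.4
```

```bash
python3 ft.py s2
```

```text
10.45 [ 0.61 -0.02 -0.06] [0.4  0.52 0.44] [ 0.62249484 -0.17314202  0.20965071] [-6.5e-03  8.0e-04 -1.0e+00]
```

>>> step_arm(steps=[[0,0,0,0,0,0],[0,0,0,0,0,0],[0,0,0,0,0,0],[0,0,0,0,0,0],[0,0,0,0,0,0],[0,0,0,0,0,0],[0,0,0,0,0,0],[0,0,0,0,0,0]], grip_force=20)

```text
time: 11.3
tool_pos: [0.6224, -0.1731, 0.2096]
tool_rot: [-0.001, 1.0, 0.0, -0.003]
ft_force: [1.8, 0.9, 0.4]
width: 0.255
gripper_force: 89.4
```

>>> step_arm(steps=[[0,0,0,0,0,0],[0,0,0,0,0,0],[0,0,0,0,0,0],[0,0,0,0,0,0],[0,0,0,0,0,0],[0,0,0,0,0,0],[0,0,0,0,0,0],[0,0,0,0,0,0]], grip=0.4)

```text
time: 12.1
tool_pos: [0.6224, -0.1731, 0.2096]
tool_rot: [-0.001, 1.0, 0.0, -0.003]
ft_force: [0.1, 0.4, -0.2]
width: 0.697
gripper_force: 0.0
```

```bash
python3 - <<'E'
from h import *
s=state();c=cam('wrist',s);im,d=get_image('wrist');save('w5',im);np.savez('w3',im=im,d=d,p=s['tool_pos'],q=s['tool_rot']);print(s['ft_force'],s['width'],s['tool_pos'])
E
python3 m3.py
```

```text
[ 0.12240349  0.44803242 -0.23284845] 0.6973581504842918 [ 0.62240483 -0.17313475  0.20958289]
housing 6862 [ 569.1 -221.4] [260.   46.5] 2.5328855514526367 0.04985105635574395
ring 0 [0. 0.] [0. 0.] 0.0 nanm3.py:10: RuntimeWarning: Mean of empty slice.
  q=P[S&(P[:,2]>lo)&(P[:,2]<hi)];r=cv2.minAreaRect((q[:,:2]*1000).astype(np.float32));print(nm,len(q),np.round(r[0],1),np.round(r[1],1),r[2],q[:,2].mean())
  ret = ret.dtype.type(ret / rcount)
Traceback (most recent call last):
  File "m3.py", line 13, in <module>
    h=cv2.convexHull((q[:,:2]*1000).astype(np.float32));print("enclosing",cv2.minEnclosingCircle(h))
                                                                          ~~~~~~~~~~~~~~~~~~~~~~^^^
cv2.error: OpenCV(4.12.0) /io/opencv/modules/imgproc/src/shapedescr.cpp:201: error: (-215:Assertion failed) count >= 0 && (depth == CV_32F || depth == CV_32S) in function 'minEnclosingCircle'
```

View pics/w5.png

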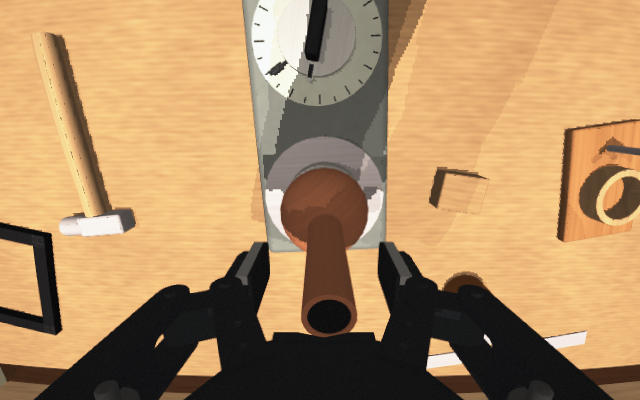

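The flask stands free between the open fingers (mouth 328,316). The pointer (277,70) has swung clockwise and the zero mark is at (310,72). I'll check the tilt, then back straight up.

```bash
sed '/^for lo/,/enclosing/d' m3.py > m4.py; python3 m4.py; python3 -c "
from h import *
rel([.625,-.172,.33],down(180))"
```

```text
ball tool [-0.0031  0.0002  0.0894] 4183
neck slope x,y deg [-2.00168931  0.86105245] 2442 0.00023984967468839062
tool z [-6.69739127e-03  7.94133318e-04 -9.99977257e-01]
shift cm [ -0.18   0.12 -12.04] turn deg [ 0.05 -0.38  0.08]
```

```bash
cat >> m4.py <<'E'
M=T.as_matrix();a=np.array([s.x[0],s.x[1],-1]);a/=np.linalg.norm(a);up=M@a
print("flask up world",up.round(4),"tilt",np.degrees(np.arccos(up[2])),"ball world",(st["tool_pos"]+M@ce).round(4))
k=((im.max(2)<45)).astype(np.uint8).copy();k[:290]=0;k[335:]=0;k[:,:300]=0;k[:,360:]=0
K=cv2.findContours(k,0,1)[0]
for q in K:
    if cv2.contourArea(q)>500: print(cv2.fitEllipse(q))
E
python3 - <<'E'
from h import *
s=state();im,d=get_image('wrist');np.savez('w3',im=im,d=d,p=s['tool_pos'],q=s['tool_rot'])
E
python3 m4.py
```

```text
ball tool [-0.0031  0.0002  0.0894] 4189
neck slope x,y deg [-2.00568106  0.8631483 ] 2454 0.00023123401102144708
tool z [-6.66670462e-03  8.16584981e-04 -9.99977444e-01]
flask up world [0.0416 0.0143 0.999 ] tilt 2.5220750833772776 ball world [ 0.625  -0.1728  0.1202]
((328.65771484375, 316.10302734375), (32.370361328125, 42.374900817871094), 86.95276641845703)
```

>>> step_arm(steps=[[0,0,0,0,0,0],[0,0,0,0,0,0],[0,0,0,0,0,0],[0,0,0,0,0,0],[0,0,0,0,0,0],[0,0,0,0,0,0],[0,0,0,0,0,0],[0,0,0,0,0,0]], grip=-0.6, grip_force=25)

```text
time: 13.0
tool_pos: [0.6224, -0.173, 0.2096]
tool_rot: [-0.001, 1.0, 0.0, -0.003]
ft_force: [-0.4, 1.0, -0.2]
width: 0.271
gripper_force: 26.5
```

>>> step_arm(steps=[[0.06,0,0,0,-0.4,0],[0.12,0,0,0,-0.8,0],[0.19,0,0.01,0,-1.2,0],[0.25,0,0.01,0,-1.6,0],[0.31,0,0.02,0,-2,0],[0.37,0,0.02,0,-2.4,0],[0.37,0,0.02,0,-2.4,0],[0.37,0,0.02,0,-2.4,0]])

```text
time: 13.8
tool_pos: [0.6187, -0.1731, 0.2095]
tool_rot: [-0.001, 1.0, 0.0, 0.018]
ft_force: [0.4, 1.1, 0.3]
width: 0.275
gripper_force: 26.5
```

```bash
python3 - <<'E'
from h import *
F=[]
for i in range(4):
    s=state();F.append(s['ft_force']);im,d=get_image('wrist')
np.savez('w3',im=im,d=d,p=s['tool_pos'],q=s['tool_rot']);print(np.mean(F,0),s['tool_pos'])
E
python3 m4.py
```

```text
[-0.15924232  1.42619398  0.14824275] [ 0.61873958 -0.17311508  0.20934593]
ball tool [-0.0029 -0.0002  0.0895] 4056
neck slope x,y deg [-2.08743806 -0.06207118] 2501 0.000288776385387461
tool z [ 3.50117018e-02  9.16825140e-04 -9.99386482e-01]
flask up world [ 0.0014 -0.002   1.    ] tilt 0.13757580219089985 ball world [ 0.6248 -0.1732  0.12  ]
((323.1078796386719, 315.8731384277344), (32.26552200317383, 42.225093841552734), 89.97826385498047)
```

>>> step_arm(steps=[[0,0.02,0,0,0,0],[0,0.04,0,0,0,0],[0,0.04,0,0,0,0],[0,0.04,0,0,0,0],[0,0.04,0,0,0,0],[0,0.04,0,0,0,0],[0,0.04,0,0,0,0],[0,0.04,0,0,0,0]])

```text
time: 14.8
tool_pos: [0.6187, -0.1728, 0.2094]
tool_rot: [-0.001, 1.0, 0.0, 0.018]
ft_force: [0.1, -0.0, 0.8]
width: 0.277
gripper_force: 26.4
```

>>> step_arm(steps=[[0,0,0,0,0,0],[0,0,0,0,0,0],[0,0,0,0,0,0],[0,0,0,0,0,0],[0,0,0,0,0,0],[0,0,0,0,0,0],[0,0,0,0,0,0],[0,0,0,0,0,0]], grip=0.4)

```text
time: 15.6
tool_pos: [0.6187, -0.1727, 0.2094]
tool_rot: [-0.001, 1.0, 0.0, 0.018]
ft_force: [0.1, 0.3, 0.3]
width: 0.696
gripper_force: 0.0
```

```bash
python3 - <<'E'
from h import *
s=state();im,d=get_image('wrist')
np.savez('w3',im=im,d=d,p=s['tool_pos'],q=s['tool_rot'])
rel([.62,-.173,.34],down(180),s)
E
python3 m4.py
```

```text
shift cm [ -0.59  -0.02 -13.05] turn deg [0.05 2.02 0.08]
ball tool [-0.0031 -0.0002  0.0894] 4196
neck slope x,y deg [-2.33484357  0.26132153] 2479 0.00024270174319471219
tool z [ 3.51738846e-02  8.98085503e-04 -9.99380804e-01]
flask up world [0.0055 0.0037 1.    ] tilt 0.3821608400338972 ball world [ 0.6249 -0.1729  0.1201]
((324.4820556640625, 317.46453857421875), (32.1002082824707, 42.23837661743164), 88.87866973876953)
```

>>> step_arm(steps=[[-0.04,0,-1,0,0,0],[-0.1,0,-3,0,0,0],[-0.18,0,-5,0,0,0],[-0.28,0,-8,0,0,0],[-0.4,0,-11,0,0,0],[-0.46,0,-13,0,0,0],[-0.46,0,-13.5,0,0,0],[-0.46,0,-13.5,0,0,0]])

```text
time: 16.45
tool_pos: [0.6189, -0.1729, 0.3452]
tool_rot: [-0.001, 1.0, 0.0, 0.018]
ft_force: [0.1, 0.6, -0.4]
width: 0.704
gripper_force: 0.0
```

```bash
python3 -c "
from h import *
rel([.474,-.18,.27],down(180))"
```

```text
shift cm [14.75 -0.69  6.98] turn deg [0.02 2.1  0.08]
```

>>> step_arm(steps=[[3,-0.1,0,0,0.5,0],[6.5,-0.3,0.3,0,1,0],[10,-0.5,0.5,0,1.5,0],[13,-0.6,1.5,0,2,0],[14.7,-0.7,3,0,2.1,0],[14.7,-0.7,5,0,2.1,0],[14.7,-0.7,6.5,0,2.1,0],[14.7,-0.7,7,0,2.1,0]])

```text
time: 17.25
tool_pos: [0.4727, -0.1795, 0.2669]
tool_rot: [-0.001, 1.0, 0.001, -0.003]
ft_force: [-0.8, 0.2, -0.4]
width: 0.699
gripper_force: 0.0
```

>>> step_arm(steps=[[0,0,0,0,0,0],[0,0,0,0,0,0],[0,0,0,0,0,0],[0,0,0,0,0,0],[0,0,0,0,0,0],[0,0,0,0,0,0],[0,0,0,0,0,0],[0,0,0,0,0,0]])

```text
time: 18.05
tool_pos: [0.4741, -0.18, 0.2694]
tool_rot: [-0.001, 1.0, 0.0, -0.001]
ft_force: [-0.1, 0.1, -0.1]
width: 0.699
gripper_force: 0.0
```

```bash
python3 -c "
from h import *
s=state();c=cam('wrist',s);im,d=get_image('wrist');np.savez('w6',im=im,d=d,p=s['tool_pos'],q=s['tool_rot'])
p=proj(c,[[.4745,-.18,.058]])[0];print(p,s['tool_pos'])
x,y=p.astype(int);x0,y0=max(x-120,0),max(y-100,0);print(x0,y0)
save('w6',cv2.resize(im[y0:y0+200,x0:x0+240],None,fx=3,fy=3,interpolation=cv2.INTER_CUBIC))"
```

```text
[323.66144932 178.38733602] [ 0.47414729 -0.17998146  0.26938314]
203 78
```

View pics/w6.png

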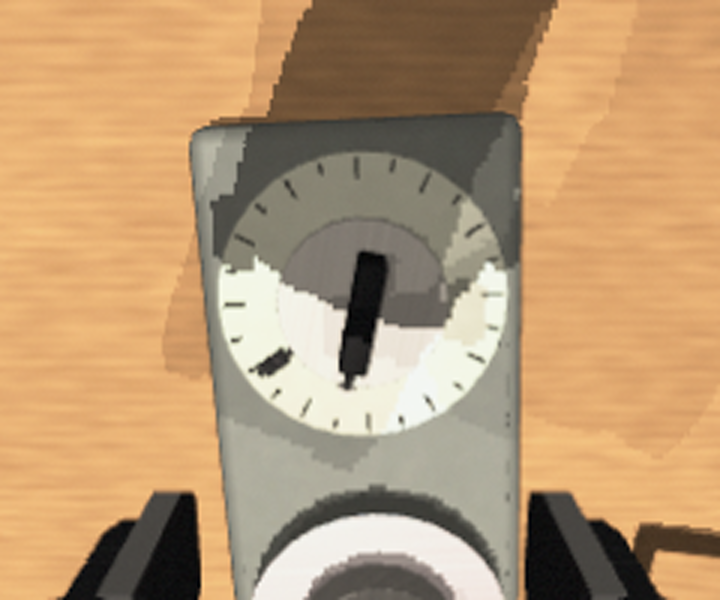

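Pointer at crop (272,362), zero mark (347,382), bar centre about (364,315). Checking the flask outside the crop as well, and measuring the dial.

```bash
cat > m6.py <<'E'
from h import *
import sys
f=np.load(sys.argv[1]+".npz");st=dict(tool_pos=f["p"],tool_rot=f["q"]);c=cam("wrist",st);im=f["im"];d=f["d"]
hsv=cv2.cvtColor(im,cv2.COLOR_RGB2HSV)
g=np.stack(np.meshgrid(np.arange(640),np.arange(400)),-1).reshape(-1,2);P=bydepth(c,g,d).reshape(400,640,3)
C=np.array([.4745,-.180]);sc=np.radians(2.7)
dk=(im.max(2)<75)
rr=np.hypot(P[...,0]-C[0],P[...,1]-C[1])
# dial face centre from bright/face: housing-top depth of plate: plate z
for r0,r1 in((.015,.033),(.045,.06)):
    m=(rr>r0)&(rr<r1)&~dk&(P[...,2]>.04);print("z at r",r0,np.median(P[m][:,2]))
# bar top
b=dk&(rr<.03)&(P[...,2]>.08);q=P[b];rc=cv2.minAreaRect((q[:,:2]*1000).astype(np.float32));print("bar",b.sum(),np.round(rc[0],1),np.round(rc[1],1),rc[2],q[:,2].mean())
# dark blobs low: pointer and mark
m=(dk&(P[...,2]<.08)&(rr<.062)).astype(np.uint8)
n,lab,stt,cen=cv2.connectedComponentsWithStats(m)
for i in range(1,n):
    if stt[i,4]>12:
        v=np.argwhere(lab==i)[:,::-1];w=onplane(c,v.astype(float),.0575);r=np.hypot(*(w[:,:2]-C).T)
        u=w.mean(0)[:2]-C;print("blob",cen[i].round(1),stt[i,4],"r",r.min().round(4),r.max().round(4),"cw ang",(sc-np.arctan2(u[1],u[0])).round(4))
cop=(hsv[...,0]<14)&(hsv[...,1]>120)&(P[...,2]>.09)&(d>0);print("copper",cop.sum(),np.median(P[cop],0) if cop.any() else 0)
E
python3 m6.py w6; sed -i 's/s1/s1/' ft.py; python3 ft.py s3
python3 - <<'E'
from h import *
f=np.load('s3.npz');im=f['im'];save('s3c',cv2.resize(im[140:290,190:420],None,fx=3,fy=3))
E
```

```text
z at r 0.015 0.06254838227064136
z at r 0.045 0.05143274972813819
bar 15468 [ 473.9 -180. ] [43.9 59.8] 3.715550661087036 0.34128720530985207
blob [326.4 163. ] 23 r 0.0183 0.0215 cw ang -2.9236
blob [293.8 198.5] 42 r 0.0385 0.0547 cw ang 1.0137
copper 2775 [ 0.60440676 -0.17404842  0.14318681]
18.3 [-0.2  -0.12  0.08] [0.36 0.37 0.4 ] [ 0.474121   -0.17998952  0.26932886] [-1.5e-03  8.0e-04 -1.0e+00]
```

View pics/s3c.png

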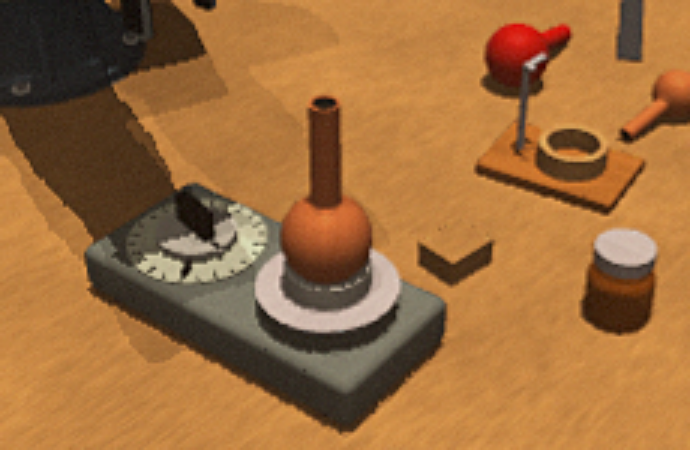

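The flask stands upright in the ring (mouth crop 325,103; ball 327,240), and bystanders look untouched.

```bash
sed -i 's/(P\[...,2\]>.08);q/(P[...,2]>.08)\&(P[...,2]<.1);q/; s/,.0575)/,.054)/' m6.py
cat >> m6.py <<'E'
# dial face outline: centre from brightness boundary is unreliable in shadow; use plate disc depth step
m=(P[...,2]>.0585)&(P[...,2]<.068)&(rr<.045)&(rr>.02);q=P[m];q=q[:,:2]
h=cv2.convexHull((q*1000).astype(np.float32))[:,0]/1000
from scipy.optimize import least_squares
s=least_squares(lambda x:np.hypot(h[:,0]-x[0],h[:,1]-x[1])-.036,C,loss="soft_l1",f_scale=.001);print("plate centre",s.x.round(4),abs(s.fun).mean())
# zero mark: darkest pixels beyond the bar end, on plate height
m=(im.max(2)<110)&(P[...,2]>.05)&(P[...,2]<.075)&(rr>.024)&(rr<.046)
for i in np.argwhere(m)[:0]:pass
n,lab,stt,cen=cv2.connectedComponentsWithStats(m.astype(np.uint8))
for i in range(1,n):
    if stt[i,4]>4:
        w=onplane(c,np.argwhere(lab==i)[:,::-1].astype(float),.0625);u=w.mean(0)[:2]-C;print("mark?",cen[i].round(1),stt[i,4],np.hypot(*u).round(4),"cw",(sc-np.arctan2(u[1],u[0])).round(4))
E
python3 m6.py w6; python3 -c "
from h import *
rel([.4745,-.18,.12],down(180))"
```

```text
z at r 0.015 0.0625483792794253
z at r 0.045 0.05143274683140284
bar 384 [ 474.4 -180.1] [11.8 44.5] 79.0439453125 0.08993641100683698
blob [326.4 163. ] 23 r 0.0177 0.021 cw ang -2.9168
blob [293.8 198.5] 42 r 0.0393 0.0557 cw ang 1.0008
copper 2775 [ 0.60440679 -0.17404844  0.14318681]
plate centre [ 0.4753 -0.1802] 0.0005622845488646304
mark? [341.6 156.1] 9 0.036 cw -2.4457
mark? [348.5 179.3] 126 0.031 cw -1.5186
mark? [296.5 196.5] 23 0.0412 cw 1.0385
mark? [318.6 204.6] 14 0.0339 cw 0.2386
shift cm [-6.000e-02 -1.000e-02  1.493e+01] turn deg [ 0.05 -0.08  0.08]
```

>>> step_arm(steps=[[-0.04,0,2,0,0,3],[-0.04,0,5,0,0,6],[-0.04,0,8,0,0,9],[-0.04,0,11,0,0,11],[-0.04,0,13,0,0,11],[-0.04,0,15,0,0,11],[-0.04,0,16,0,0,11],[-0.04,0,16,0,0,11]])

```text
time: 19.15
tool_pos: [0.4736, -0.1796, 0.1083]
tool_rot: [0.095, 0.995, 0.001, -0.002]
ft_force: [0.1, 0.3, 0.4]
width: 0.7
gripper_force: 0.0
```

```bash
python3 -c "
from h import *
rel([.4746,-.1801,.075],down(169))"
```

```text
shift cm [-0.12 -0.03  3.33] turn deg [ 0.05 -0.22  0.08]
```

>>> step_arm(steps=[[-0.06,-0.02,0.6,0,0,0],[-0.06,-0.02,1.2,0,0,0],[-0.06,-0.02,1.8,0,0,0],[-0.06,-0.02,2.4,0,0,0],[-0.06,-0.02,2.9,0,0,0],[-0.06,-0.02,3.3,0,0,0],[-0.06,-0.02,3.3,0,0,0],[-0.06,-0.02,3.3,0,0,0]])

```text
time: 19.95
tool_pos: [0.4748, -0.1801, 0.0763]
tool_rot: [0.095, 0.995, 0.0, -0.001]
ft_force: [0.5, -0.5, -0.5]
width: 0.705
gripper_force: 0.0
```

>>> step_arm(steps=[[0,0,0,0,0,0],[0,0,0,0,0,0],[0,0,0,0,0,0],[0,0,0,0,0,0],[0,0,0,0,0,0],[0,0,0,0,0,0],[0,0,0,0,0,0],[0,0,0,0,0,0]], grip=-1, grip_force=30)

```text
time: 20.75
tool_pos: [0.475, -0.1799, 0.0766]
tool_rot: [0.095, 0.995, 0.001, -0.001]
ft_force: [0.3, 4.7, 5.8]
width: 0.134
gripper_force: 32.9
```

```bash
python3 -c "
from h import *
s=state();print(s['ft_force'],s['wrist_torque'],s['joint_pos'][5]);M=R.from_quat(s['tool_rot']).as_matrix();print('tool x yaw',np.degrees(np.arctan2(M[1,0],M[0,0])))
rel([.4746,-.1801,.075],down(169),s)"
```

```text
[0.25411802 4.74100109 5.76809756] [ 0.91110756  0.00309851 -0.00939767] -0.17212631554728863
tool x yaw 169.09081704196717
shift cm [ 0.04 -0.03  0.16] turn deg [ 0.06 -0.07  0.09]
```

>>> step_arm(steps=[[0,0,0,0,0,6],[0,0,0,0,0,13],[0,0,0,0,0,20],[0,0,0,0,0,27],[0,0,0,0,0,34],[0,0,0,0,0,40],[0,0,0,0,0,43],[0,0,0,0,0,43.8]])

```text
time: 21.55
tool_pos: [0.4749, -0.18, 0.0766]
tool_rot: [0.46, 0.888, 0.0, -0.001]
ft_force: [0.0, 2.9, 6.2]
width: 0.132
gripper_force: 32.9
```

>>> step_arm(steps=[[0,0,0,0,0,0],[0,0,0,0,0,0],[0,0,0,0,0,0],[0,0,0,0,0,0],[0,0,0,0,0,0],[0,0,0,0,0,0],[0,0,0,0,0,0],[0,0,0,0,0,0]], grip=0.2)

```text
time: 22.35
tool_pos: [0.4748, -0.1801, 0.0763]
tool_rot: [0.46, 0.888, 0.0, -0.001]
ft_force: [0.6, 0.1, -0.1]
width: 0.598
gripper_force: 0.0
```

>>> step_arm(steps=[[0,0,-1,0,0,0],[0,0,-3,0,0,0],[0,0,-5,0,0,0],[0,0,-8,0,0,0],[0,0,-11,0,0,0],[0,0,-13,0,0,0],[0,0,-14,0,0,0],[0,0,-14,0,0,0]])

```text
time: 23.15
tool_pos: [0.4756, -0.1805, 0.2178]
tool_rot: [0.46, 0.888, 0.0, 0.0]
ft_force: [0.2, -0.2, -0.1]
width: 0.598
gripper_force: 0.0
```

>>> step_arm(steps=[[0,0,-1,0,0,-5],[0,0,-2,0,0,-12],[0,0,-3,0,0,-20],[0,0,-4,0,0,-28],[0,0,-5,0,0,-36],[0,0,-5,0,0,-44],[0,0,-5,0,0,-44],[0,0,-5,0,0,-44]])

```text
time: 23.95
tool_pos: [0.4747, -0.1801, 0.2653]
tool_rot: [0.095, 0.995, 0.001, -0.002]
ft_force: [-0.3, 0.8, 0.1]
width: 0.601
gripper_force: 0.0
```

```bash
python3 -c "
from h import *
s=state();print(s['dq'])
c=cam('wrist',s);im,d=get_image('wrist');np.savez('w7',im=im,d=d,p=s['tool_pos'],q=s['tool_rot'])
p=proj(c,[[.4745,-.18,.058]])[0];print(p,s['tool_pos'])
x,y=p.astype(int);x0,y0=max(x-70,0),max(y-70,0);print(x0,y0)
save('w7',cv2.resize(im[y0:y0+140,x0:x0+140],None,fx=4,fy=4,interpolation=cv2.INTER_CUBIC))"; python3 m6.py w7
```

```text
[ 0.0001391  -0.00081663  0.00365179  0.00418226  0.00064258  0.0031615 ]
[323.75510174 178.8537319 ] [ 0.47465726 -0.18014244  0.26531824]
253 108
z at r 0.015 0.06258434136214636
z at r 0.045 0.0514348349900168
bar 411 [ 474.3 -180.3] [11.2 45.3] 33.99199676513672 0.08958763645679654
blob [322.7 176.5] 99 r 0.0022 0.027 cw ang 2.8066
blob [305.3 198.3] 14 r 0.0307 0.0394 cw ang 0.972
blob [297.3 205.2] 29 r 0.0438 0.0553 cw ang 1.0035
copper 2659 [ 0.60270561 -0.17297899  0.14374914]
plate centre [ 0.475  -0.1804] 0.0006593001276223043
mark? [334.5 153.2] 31 0.0349 cw -2.5263
mark? [345.8 175.3] 126 0.0276 cw -1.5269
mark? [305.2 198.2] 18 0.0333 cw 1.0131
mark? [299.2 202.5] 8 0.0427 cw 1.0478
```

View pics/w7.png

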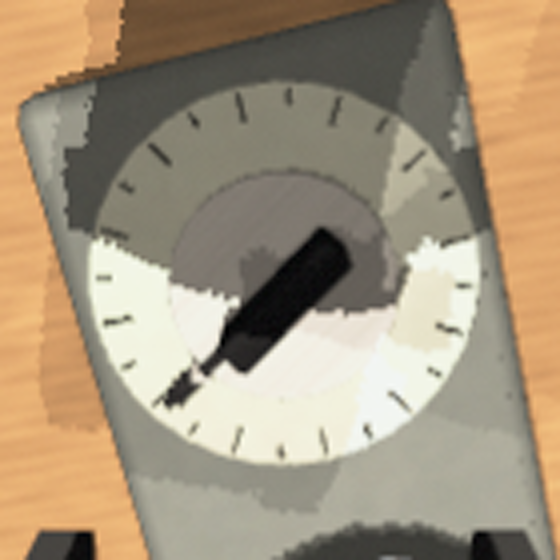

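Pointer (180,390 in the crop) and mark nose (208,365) look in line. One parallax-free check: turn the camera into the pointer's vertical plane.

>>> step_arm(steps=[[0,0,0,0,0,8],[0,0,0,0,0,16],[0,0,0,0,0,24],[0,0,0,0,0,32],[0,0,0,0,0,40],[0,0,0,0,0,44],[0,0,0,0,0,44],[0,0,0,0,0,44]])

```text
time: 24.8
tool_pos: [0.475, -0.1802, 0.266]
tool_rot: [0.459, 0.888, -0.0, -0.001]
ft_force: [0.5, -0.3, -0.0]
width: 0.599
gripper_force: 0.0
```

```bash
python3 - <<'E'
from h import *
s=state()
c=cam('wrist',s);im,d=get_image('wrist');np.savez('w8',im=im,d=d,p=s['tool_pos'],q=s['tool_rot'])
x,y=proj(c,[[.4745,-.18,.058]])[0].astype(int);print(x,y,s['tool_pos'])
E
python3 m6.py w8
python3 - <<'E'
from h import *
f=np.load('w8.npz');im=f['im'];st=dict(tool_pos=f["p"],tool_rot=f["q"]);c=cam("wrist",st)
# subpixel dark centroids per row near the bar axis: bar, mark line, pointer
g=255-im.max(2).astype(float)
x=int(proj(c,[[.4745,-.18,.058]])[0][0])
for v in range(150,240,3):
    w=np.clip(g[v:v+3,x-18:x+19].mean(0)-110,0,None)
    if w.sum()>60:
        u=(w*np.arange(x-18,x+19)).sum()/w.sum();print(v+1,u.round(2),int(w.sum()))
E
```

```text
323 177 [ 0.47496568 -0.18024449  0.26600463]
z at r 0.015 0.06267841961153509
z at r 0.045 0.05150501101125446
bar 395 [ 474.9 -179.7] [11.5 44.4] 35.262454986572266 0.09007580662784573
blob [323.9 162.1] 29 r 0.0181 0.0211 cw ang -2.1153
blob [323.5 214.3] 24 r 0.045 0.0547 cw ang 1.0011
copper 3182 [ 0.60670454 -0.16369692  0.14570067]
plate centre [ 0.4754 -0.1807] 0.0004900583871599912
mark? [320.6 154.8] 575 0.0295 cw -2.2598
mark? [323.5 205.2] 12 0.0344 cw 1.0025
mark? [323.5 211.2] 6 0.0423 cw 1.0023
151 319.0 1235
154 319.64 1320
157 320.81 1438
160 322.38 1707
163 323.37 2464
166 324.7 2160
169 324.23 1933
172 323.77 1889
175 323.31 1793
178 322.34 1629
181 321.46 1470
184 321.38 1454
187 321.41 1459
190 321.8 1344
193 322.49 1205
196 323.18 1011
199 323.39 963
202 323.38 569
205 323.46 184
211 324.16 171
214 323.74 409
217 323.34 273
226 315.08 62
```

```bash
python3 -c "
from h import *
print(finish_job())"
```

```text
the job is handed in; nothing more can be done
None
```

The copper flask stands upright in the scale's ring (about 0.4° tilt, measured as I let go), the plate's zero mark is in line with the pointer (both at about 1.00 rad), and the job is handed in at about 25 s. It first settled about 2.5° off upright, so I regripped it once in the ring and straightened it before letting go; nothing else on the bench looked moved.

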